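Pack glaze samples to the stop of a storage tube

ROBOT

A 7-joint arm with a two-finger parallel gripper is mounted at the origin on the work surface. World frame = base frame: x ahead of the robot, y to its left, z up, the work surface at z = 0. Lengths are in m, angles in rad, forces in N, time in s.
With the tool pointing down it reaches from about 0.4 to 0.9 m from the base axis. Payload 5.6 kg.
Tool frame: the origin (TCP) lies on the centre line of the jaws, within the pads' length; the fingertips stand 8 mm ahead of it and the grasp point (between the pads) lies 11 mm behind it (robot.finger_overhang is the distance from the TCP to the fingertips, in m); z points along the fingers, y is the line along which they close (so a half turn about z gives the same grasp; the last joint's range is limited). The gripper opens to 92 mm and grips with 3 to 60 N. Pads are 20 mm wide; open, the fingers measure 128 mm over their backs; the gripper's body (75 mm by 189 mm) begins 69 mm behind the grasp point.
Start: joints at [-1.232, 0.468, -0.012, 1.603, 0.006, 1.071, -0.056], TCP at [0.242, 0.603, 0.223] pointing down, gripper open.
Joint ranges: [-2.53, 2.53], [-0.31, 2.02], [-1.57, 1.55], [0.28, 2.44], [-1.29, 4.43], [0.15, 1.84], [-2.92, 2.92]. Speed limits (rad/s): [2.57, 2.57, 3.14, 3.14, 3.14, 3.14, 3.14].

INTERFACE

Orientations are given as a unit quaternion [x, y, z, w].
In Python, from plant import robot gives the robot as it stands. Calls block until the motion is done:
- robot.move_ptp(position, orientation): joint-space move of the TCP to a pose.
- robot.move_straight(position, attitude=None, rate=0.15, threshold=None): straight line of the TCP; attitude=None keeps the orientation; rate is the mean speed in m/s. With threshold (N) it stops when the force on the tool has changed by that much, and returns True; else False.
- robot.move_joints(angles): joint-space move.
- robot.gripper_to(opening, grasp_force=None): finger opening in m; grasp_force is the grip in N (None keeps the last); returns when the fingers have stopped.
- robot.pause(seconds).
- robot.inverse_kinematics(position, orientation): joint angles nearest the present ones, or None.
- robot.grab_frame(name): name is "scene" or "top" or "wrist"; returns the picture (480x640x3 uint8, red, green, blue); there is no depth.
- robot.camera_model(name): a dict with "camera_matrix" (3x3 intrinsics, pixels), "rvec" (rotation vector, rad) and "tvec" (3), from world to camera coordinates, as OpenCV has them. Camera axes: x right, y down, z forward; pixel columns grow to the right and rows downward; lengths in m; the calibration is good to about 2 mm. A picture is of the moment at which its call begins: read the wrist's pose just before it. camera_model takes no time and is no camera call; for the wrist camera it gives the pose at the moment of the call.
A pose or a line that the arm cannot do raises robot.Unreachable and nothing moves.
- robot.sign_off(): hands the job in; it is judged then, once.
Readings, each from a call of its own:
- robot.read_time(): time.
- robot.read_joints(): joint angles.
- robot.read_joint_velocities(): joint speeds.
- robot.read_effort(): joint torques, N m.
- robot.read_tcp_pos(): TCP position.
- robot.read_tool_rot(): TCP orientation.
- robot.read_force(): force on the tool from outside, world axes, zero at the start.
- robot.read_moment(): the same for the moment, N m.
- robot.read_gripper_width(): finger opening in m.
- robot.read_grip_force(): force on a finger pad.
Only numpy, scipy, OpenCV 4.12 (cv2) and the standard library are available. Lean on these libraries where they do the work, as an engineer would, in place of code of your own. Each camera call takes 0.05 s, during which the arm holds its last target. There are 200 camera calls.

TASK

Put away the two fired glaze samples: drop them into the upright white storage tube, the blue one first and the amber one on top of it. Then take the tamping rod by its orange grip and press the stack down the tube, against the drag of the follower inside, until it comes up solid on the stop; hold a firm push there for a moment, without ramming it. Stand the rod back in its wooden block, and leave the glaze jar, the cup and the brush where they are.

Things in the scene. Friction and masses are not known exactly. Their poses are not given: they have to be found in the camera images.
- tube: White plastic tube, upright on a fixed dark steel plate 90 x 90 x 8 mm. Bore 32 mm, outside 40 mm, top 6 mm flared to 50 mm outside, 40 inside. Origin on its axis at table height, z up. Inside, a black follower carries the samples, its top first 68 to 99 mm below the mouth. It stays where it is put, drags with about 5 N at any speed, and slides down 24 to 30 mm to a solid stop.
- tube_mouth (a point): Centre of the tube's mouth, level with the rim, 140 mm above the table, z up. The stop's depth varies and cannot be seen: with the stack home the follower's top is 98 to 123 mm, the stack's top 34 to 59 mm below this point. Only a push well above the drag (over 10 N, kept up about half a second) shows the stop is reached; over 32 N is ramming.
- sample_blue: Blue-glazed fired clay cylinder, diameter 26 mm, height 32 mm, about 40 g, with a pinkish unglazed band at its foot, standing upright, foot bevelled 3 mm. Origin at the centre of its underside, z up along its axis.
- sample_amber: Amber-orange-glazed fired clay cylinder, same size and foot: diameter 26 mm, height 32 mm, about 40 g, standing upright, foot bevelled 3 mm. Origin at the centre of its underside, z up along its axis.
- rod: Loose tamping rod, 150 mm long, about 70 g: a plain wooden shaft 22 mm in diameter for the lower 100 mm, then an orange cylindrical grip 28 mm in diameter for the upper 50 mm. It stands upright in the hole of its block. Origin at the centre of its foot, z up along the rod towards the grip.
- stand: Fixed dark wooden block 80 x 80 x 50 mm with one upright round hole in its middle, 28 mm in diameter, 44 mm deep (its floor is 6 mm above the table), with a 4 mm chamfer. Origin under its centre at table height, z up.
- glaze_jar: Bystander: closed glaze jar with a blue cap, 64 mm in diameter, 85 mm tall. Origin at the centre of its underside.
- cup: Bystander: unglazed pinkish cup, 76 mm across the rim, 80 mm tall. Origin at the centre of its underside.
- brush: Bystander: brush lying flat on the table on the far side, roughly crosswise. Origin near the middle of its length, on its underside.

How it is judged:
On the way, in this order (a step that is already met when the one before it is completed fails the run):
1. the blue sample is let go down the tube, resting inside it at least 60 mm below the mouth, before the amber one is in the tube (z of sample_blue in the frame of tube_mouth below -0.06 m and horizontal distance between sample_blue and tube_mouth below 0.006 m and horizontal distance between sample_amber and tube_mouth above 0.03 m), for 0.1 s.
2. the amber sample is in the tube, on top of the blue one (z of sample_amber in the frame of tube_mouth below -0.03 m and horizontal distance between sample_amber and tube_mouth below 0.006 m and z of sample_amber in the frame of sample_blue above 0.028 m), for 0.1 s.
3. the rod presses the stack firmly on the stop: over 10 N between rod and amber sample for 0.3 s, with the follower's drag being only 5 N (contact force between rod and sample_amber above 10 N and z of sample_amber in the frame of tube_mouth below -0.063 m and horizontal distance between rod and tube_mouth below 0.008 m), for 0.3 s.
At the end, for the whole second after the job is handed in: Both samples stand in the tube, blue below amber, pushed home on the stop (underside of the blue one at least 95 mm and of the amber one at least 63 mm below the mouth), and the rod stands upright in the hole of its block, its foot within 6 mm of the hole's floor, released and at rest (horizontal distance between each of sample_blue, sample_amber and tube_mouth below 0.006 m and z of sample_blue in the frame of tube_mouth below -0.095 m and z of sample_amber in the frame of tube_mouth below -0.063 m and z of sample_amber in the frame of sample_blue above 0.028 m and horizontal distance between rod and stand below 0.008 m and z of rod in the frame of stand below 0.012 m and angle between rod's own z axis and vertical below 0.2 rad and linear speed of each of rod, sample_amber below 0.02 m/s); the robot touches nothing.
It fails at once if the stack is rammed: more than 32 N between the rod and the amber sample (contact force between rod and sample_amber above 32 N).
It fails at once if the glaze jar, the cup or the brush is moved by more than 30 mm (distance of any of glaze_jar, cup, brush from where it was at the start of the episode above 0.03 m).
It also fails if it takes over 72 s, if anything falls off the work surface, if the arm or the gripper's body presses on something with over 40 N, if the wrist force passes 120 N, or if a joint passes its speed limit or range.

## Working session

There is one attempt and no reset: what is moved stays moved. The work goes in short steps, each a Python script; the robot and the scene stay as the last script left them, time stands still between calls to the robot, and variables do not carry over. Pictures are saved under pics/ and viewed, at most 10 in all, crops included, and the job is handed in when it is done.

```bash
mkdir -p pics; ls; python3 - <<'E'
from plant import robot
import cv2
for n in("scene","top"):
    cv2.imwrite(f"pics/{n}0.png",robot.grab_frame(n)[:,:,::-1])
    m=robot.camera_model(n);print(n,m)
    import numpy as np
    R=cv2.Rodrigues(np.array(m['rvec'],float))[0];print(-R.T@np.array(m['tvec']).ravel())
print(robot.read_tool_rot(),robot.read_tcp_pos(),robot.read_time(),robot.finger_overhang,robot.read_force())
E
```

```text
pics
scene {'camera_matrix': array([[559.240492  ,   0.        , 322.31586633],
       [  0.        , 559.240492  , 242.9888159 ],
       [  0.        ,   0.        ,   1.        ]]), 'rvec': array([ 2.04993991,  1.02712425, -0.47482435]), 'tvec': array([-0.35512974, -0.21311218,  1.52207322])}
[ 1.25972703 -0.52209333  0.79293581]
top {'camera_matrix': array([[457.07379794,   0.        , 321.95953399],
       [  0.        , 457.07379794, 235.43755449],
       [  0.        ,   0.        ,   1.        ]]), 'rvec': array([ 2.16094472, -2.1385971 ,  0.23218501]), 'tvec': array([-0.01611477,  0.59557437,  0.8245235 ])}
[0.44454491 0.02614797 0.91460572]
[ 1.89791125e-01  9.81824184e-01 -7.69911144e-04 -9.09534015e-05] [0.24208175 0.60272137 0.22173994] 0.1 0.008 [-0.27873459  0.45964117  0.17510289]
```

View pics/scene0.png

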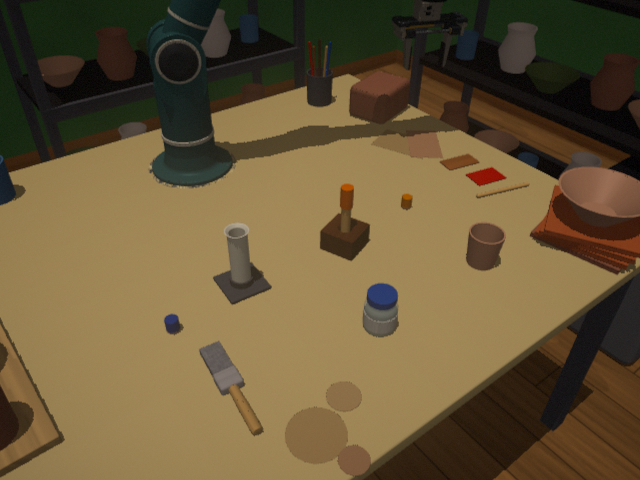

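View pics/top0.png

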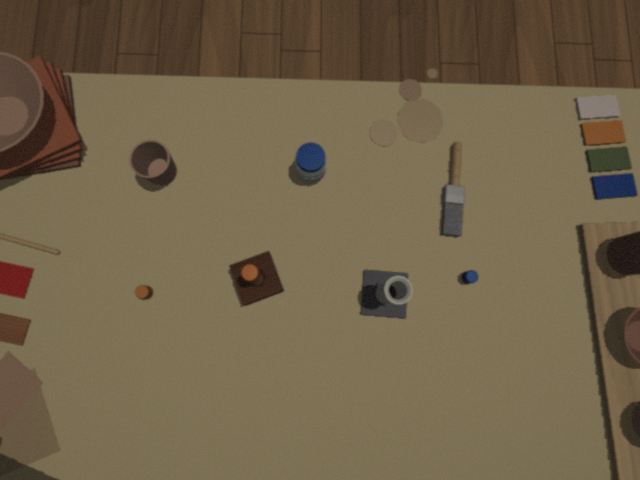

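Scene view: the tube is at (238,235), blue at (172,323), amber at (407,201), the rod grip at (347,195), the jar at (380,310), the cup at (485,247) and the brush around (230,385). In the top view I read blue at (471,277), amber at (143,292), the grip top at (250,272), the tube mouth at (398,290) and the block at (257,278).

```bash
cat > h.py <<'E'
from plant import robot
import cv2, numpy as np
def grab(n, save=None):
    m=robot.camera_model(n); im=robot.grab_frame(n)
    if save: cv2.imwrite(f"pics/{save}.png",im[:,:,::-1])
    return im,m
def ray(m,uv):
    R=cv2.Rodrigues(np.array(m['rvec'],float))[0]
    p=cv2.undistortPoints(np.array([[uv]],float),m['camera_matrix'],None)[0,0]
    return -R.T@np.ravel(m['tvec']), R.T@np.array([p[0],p[1],1])
def cast(m,uv,z):
    c,d=ray(m,uv); return c+d*(z-c[2])/d[2]
def meet(m1,u1,m2,u2):
    c1,d1=ray(m1,u1);c2,d2=ray(m2,u2)
    s=np.linalg.lstsq(np.c_[d1,-d2],c2-c1,rcond=None)[0]
    a,b=c1+s[0]*d1,c2+s[1]*d2
    return (a+b)/2,np.linalg.norm(a-b)
def project(m,p):
    return cv2.projectPoints(np.array([p],float),m['rvec'],m['tvec'],m['camera_matrix'],None)[0].ravel()
HSV=dict(blue=((110,120,40),(130,255,255)),orange=((3,170,90),(20,255,255)),amber=((8,170,90),(22,255,255)),white=((0,0,100),(180,70,255)))
def blob(im,col,near,rad):
    """contour of the colour nearest to the given pixel"""
    k=cv2.inRange(cv2.cvtColor(im,cv2.COLOR_RGB2HSV),*map(np.array,HSV[col]))
    z=np.zeros_like(k);cv2.circle(z,tuple(int(v) for v in near),int(rad),255,-1)
    cs=cv2.findContours(k&z,cv2.RETR_EXTERNAL,cv2.CHAIN_APPROX_NONE)[0]
    c=max(cs,key=cv2.contourArea); M=cv2.moments(c)
    return np.array([M['m10'],M['m01']])/M['m00'],c
def down(th):  # tool down, finger closing line (tool y) at angle th from world y
    return [np.sin(th/2),np.cos(th/2),0.,0.]
E
python3 - <<'E'
from h import *
s,ms=grab("scene");t,mt=grab("top")
for n,c,us,ut,r in(("blue","blue",(172,323),(471,277),14),("amber","amber",(407,201),(143,292),14),("grip","orange",(347,195),(250,272),18),("tube","white",(238,230),(398,290),20)):
    try:
        a,ca=blob(s,c,us,r);b,cb=blob(t,c,ut,r)
        print(n,a,b,cv2.boundingRect(ca),cv2.boundingRect(cb),meet(ms,a,mt,b),cast(mt,b,.02),cast(mt,b,.14))
    except Exception as e:
        print(n,e,cv2.cvtColor(t,cv2.COLOR_RGB2HSV)[ut[1]-3:ut[1]+4:3,ut[0]-12:ut[0]+13:4].tolist())
print("block", [cast(mt,u,.05) for u in((267,253),(283,290),(243,304),(231,265))])
E
```

```text
blue [170.390625  318.5859375] [470.42528736 276.33524904] (165, 315, 12, 8) (465, 271, 12, 11) (array([ 0.52205287, -0.30349628,  0.02981193]), np.float64(0.0005641952114544571)) [ 0.52305174 -0.30689064  0.02      ] [ 0.51252105 -0.26221774  0.14      ]
amber [405.84693878 200.04421769] [145.66666667 293.75      ] (401, 194, 12, 14) (145, 291, 4, 6) (array([0.48546616, 0.32922292, 0.01913309]), np.float64(0.007529861336835475)) [0.48323593 0.32567226 0.02      ] [0.47804603 0.28549488 0.14      ]
grip [346.16666667 196.17596035] [244.26666667 269.92      ] (340, 184, 14, 26) (242, 266, 6, 11) (array([0.51710149, 0.12116456, 0.13240187]), np.float64(0.010453080211335081)) [0.53095679 0.13980648 0.02      ] [0.51936574 0.12456064 0.14      ]
tube [236.06329849 230.46515679] [398.46830428 289.70945589] (224, 223, 25, 16) (384, 276, 30, 29) (array([ 0.48925985, -0.13586718,  0.13970439]), np.float64(0.002724221064727471)) [ 0.49533146 -0.16224682  0.02      ] [ 0.48851909 -0.13697605  0.14      ]
block [array([0.56071441, 0.09424411, 0.05      ]), array([0.49111494, 0.06244931, 0.05      ]), array([0.46456668, 0.13606542, 0.05      ]), array([0.53707493, 0.16116676, 0.05      ])]
```

```bash
python3 - <<'E'
from h import *
z=.25
for n,p in(("tube",(.4885,-.137,.30)),("blue",(.522,-.304,.16))):
    robot.move_ptp(list(p),down(0)); 
    im,m=grab("wrist","w_"+n)
    print(n,robot.read_time(),robot.read_tcp_pos(),ray(m,(320,240)),m['camera_matrix'][0,0],project(m,(.4885,-.137,.14)),project(m,(.522,-.304,.032)),robot.read_force())
    if n=="blue":
        c,k=blob(im,"blue",project(m,(.522,-.304,.032)),120);print(c,cv2.boundingRect(k))
E
cd pics; python3 -c "
import cv2;a=cv2.imread('w_tube.png');b=cv2.imread('w_blue.png');cv2.imwrite('w1.png',cv2.resize(cv2.hconcat([a,b]),(800,300)))"
```

```text
tube 3.0167 [ 0.48877669 -0.13627442  0.2998588 ] (array([ 0.41850213, -0.13439819,  0.46242193]), array([ 0.25902697,  0.00534258, -0.96592983])) 424.1910285123985 [314.41754393 219.531005  ] [155.11865385 228.70527117] [-0.36158956  0.07533266  0.02501455]
blue 3.95 [ 0.52318212 -0.30262853  0.16090032] (array([ 0.45230823, -0.30131213,  0.32288226]), array([ 0.25972375,  0.00584795, -0.96573978])) 424.1910285123985 [691.30720858 211.84978731] [313.71951962 228.29891616] [ 0.17126269 -0.31137501  0.74838701]
[316.08038278 225.0708134 ] (299, 206, 35, 39)
```

View pics/w1.png

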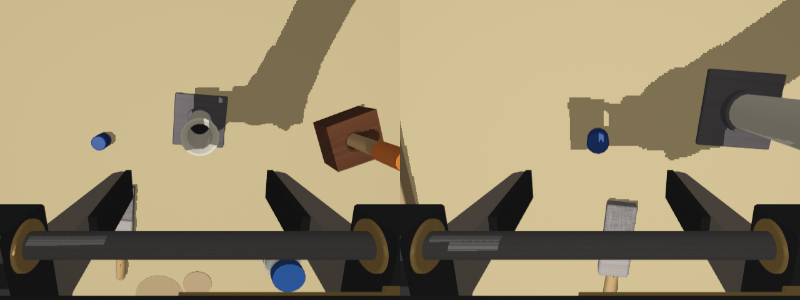

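The left half is over the tube, with the mouth at about (318,218) in full-size pixels. The right half is over blue, with its body at (316,225). Both sit 2–4 px to the side of my predictions, so I'll refine both and then pick blue.

```bash
cat >> h.py <<'E'
def topface(im,m,col,guess,r,z):
    """centre of a cylinder's top face of radius r at height z: width middle, far edge (bottom row) less the half height"""
    uv=project(m,(*guess,z)); c,k=blob(im,col,uv,90)
    x,y,w,h=cv2.boundingRect(k)
    rpx=np.linalg.norm(project(m,(guess[0]+r,guess[1],z))-uv)
    return cast(m,(x+w/2-.5,y+h-.5-rpx),z),(x,y,w,h),rpx
E
python3 - <<'E'
from h import *
im=cv2.imread("pics/w_blue.png")[:,:,::-1].copy(); m=robot.camera_model("wrist")
p,b,r=topface(im,m,"blue",(.522,-.304),.013,.032);print("blue",p,b,r)
im=cv2.imread("pics/w_tube.png")
q=cv2.resize(im[150:280,240:400],None,fx=4,fy=4,interpolation=cv2.INTER_NEAREST);cv2.imwrite("pics/tz.png",q)
robot.move_straight([p[0],p[1],.06],down(0)); im,m=grab("wrist","w_blue2")
robot.move_straight([p[0],p[1],.024],rate=.08); robot.gripper_to(.02,25)
print(robot.read_gripper_width(),robot.read_grip_force(),robot.read_time(),robot.read_tcp_pos())
E
```

```text
blue [ 0.52164479 -0.30194464  0.032     ] (299, 206, 35, 39) 17.726797475663723
0.02489289257722814 24.999897392699495 6.4333 [ 0.52163436 -0.30203789  0.02400674]
```

View pics/tz.png

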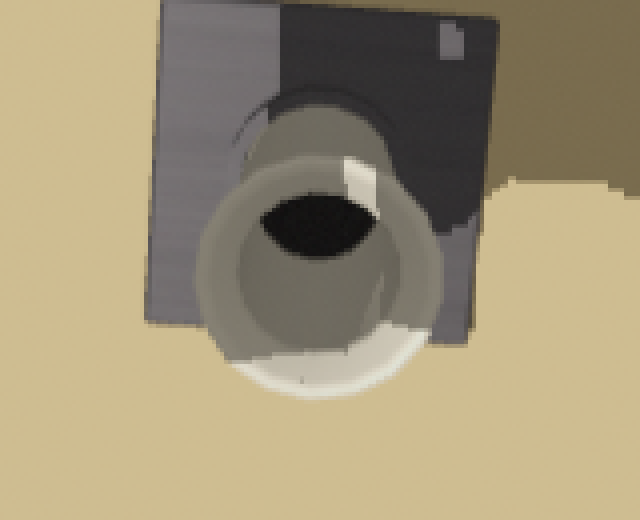

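The rim's outer ellipse runs 197–443 by 155–398 in the crop, so its centre is at (320,219) in full pixels. That puts the mouth at about (0.488,-0.1325), versus about -0.1365 from the top camera. I'll settle it from close up, using the held sample as the reference.

```bash
python3 - <<'E'
from h import *
robot.move_straight([.5216,-.302,.22])
robot.move_straight([.488,-.1345,.22]); 
robot.move_straight([.488,-.1345,.19]); im,m=grab("wrist","w_in")
t=robot.read_tcp_pos();print(t,robot.read_time(),robot.read_gripper_width())
print("TCP-axis pt at sample top",project(m,(t[0],t[1],t[2]+.008)),"mouth guess",project(m,(.488,-.1345,.14)),"px/mm",np.linalg.norm(project(m,(.488,-.1335,.14))-project(m,(.488,-.1345,.14))))
c,k=blob(im,"blue",project(m,(t[0],t[1],t[2]+.008)),90);print(cv2.boundingRect(k))
cv2.imwrite("pics/w_inc.png",cv2.resize(im[140:300,220:420,::-1],None,fx=3.75,fy=3.75,interpolation=cv2.INTER_NEAREST))
E
```

```text
[ 0.48805913 -0.13534925  0.19029786] 9.5833 0.025277644492948625
TCP-axis pt at sample top [312.87330023 312.60566025] mouth guess [315.84752576 265.5738425 ] px/mm 1.9007048948120484
(287, 263, 64, 78)
```

View pics/w_inc.png

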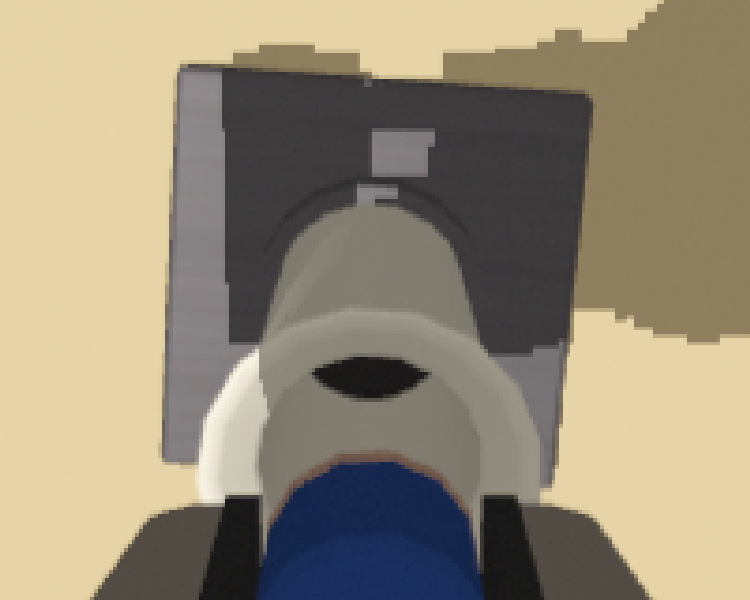

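In this view the held sample and the tube rim are both centred at column 318.5, while the TCP axis projects to 312.9. The wrist camera therefore reads about 2.3 mm too high in y, which puts the mouth at about (0.488,-0.1357) and agrees with the top camera. Now inserting.

```bash
python3 - <<'E'
from h import *
robot.move_straight([.488,-.1357,.17],rate=.08)
print(robot.read_tcp_pos(),robot.read_force())
s=robot.move_straight([.488,-.1357,.151],rate=.04,threshold=5)
print(s,robot.read_tcp_pos(),robot.read_force())
if not s or robot.read_tcp_pos()[2]<.157:
    robot.gripper_to(.045); robot.pause(.3)
    robot.move_straight([.488,-.1357,.25]); 
im,m=grab("wrist","w_drop");print(robot.read_time(),robot.read_tcp_pos())
uv=project(m,(.488,-.1357,.14));u,v=map(int,uv)
cv2.imwrite("pics/w_dropc.png",cv2.resize(im[v-70:v+70,u-90:u+90,::-1],None,fx=3,fy=3))
E
```

```text
[ 0.48760872 -0.13578372  0.16952578] [ 0.17453104 -0.62279886 -1.55918011]
False [ 0.48796061 -0.13579273  0.15091231] [-0.73073481 -0.72519887 -0.7779697 ]
12.25 [ 0.48733788 -0.13537462  0.24907389]
```

View pics/w_dropc.png

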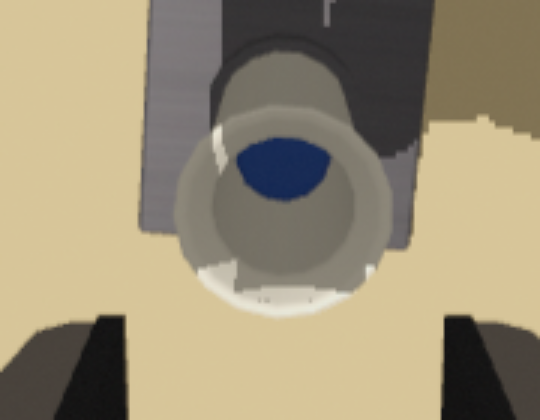

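Blue sits inside the tube at crop (283,168), roughly 55 mm below the rim and centred. Next is amber, with a look at the rod on the way.

```bash
python3 - <<'E'
from h import *
robot.move_ptp([.513,.115,.30],down(0)); im,m=grab("wrist","w_rod")
np.savez("rodm.npz",**m)
try: print(topface(im,m,"orange",(.515,.118),.014,.156))
except Exception as e: print(e)
print(project(m,(.513,.1135,.05)),project(m,(.513,.1135,.156)))
robot.gripper_to(.08)
robot.move_ptp([.485,.327,.16],down(0)); im,m=grab("wrist","w_amb")
try: p,b,r=topface(im,m,"amber",(.485,.328),.013,.032);print("amber",p,b,r,robot.read_time())
except Exception as e: print(e)
E
cd pics; python3 -c "
import cv2;a=cv2.imread('w_rod.png');b=cv2.imread('w_amb.png');cv2.imwrite('w2.png',cv2.resize(cv2.hconcat([a,b]),(800,300)))"
```

```text
(array([0.51342729, 0.11774907, 0.156     ]), (303, 198, 38, 46), np.float64(18.176053690009965))
[316.3914852 200.6117492] [315.76123768 224.77092032]
amber [0.48634591 0.33392316 0.032     ] (310, 206, 35, 41) 17.72335331480804 15.025
```

View pics/w2.png

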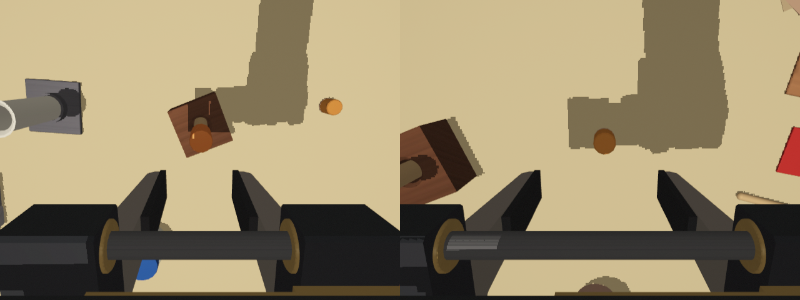

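Left half: the rod grip is at (322,221) full-size with the block around (322,200). Right half: amber is at (327,226), with nothing near the fingers. I'll pick amber with the 2.3 mm y correction and insert it.

```bash
python3 - <<'E'
from h import *
x,y=.4862,.3316
robot.move_straight([x,y,.06]); robot.move_straight([x,y,.024],rate=.08); robot.gripper_to(.02,25)
print(robot.read_gripper_width(),robot.read_grip_force())
robot.move_straight([x,y,.25]); print(robot.read_gripper_width())
robot.move_ptp([.488,-.1357,.25],down(0)); robot.move_straight([.488,-.1357,.17],rate=.1); robot.pause(.2)
print(robot.read_tcp_pos(),robot.read_gripper_width())
s=robot.move_straight([.488,-.1357,.151],rate=.04,threshold=5)
print(s,robot.read_tcp_pos(),robot.read_force())
if not s or robot.read_tcp_pos()[2]<.157:
    robot.gripper_to(.045); robot.pause(.3)
    robot.move_straight([.488,-.1357,.25]); 
im,m=grab("wrist","w_drop2");print(robot.read_time())
u,v=map(int,project(m,(.488,-.1357,.14)))
cv2.imwrite("pics/w_drop2c.png",cv2.resize(im[v-70:v+70,u-90:u+90,::-1],None,fx=3,fy=3))
E
```

```text
0.025077072604595473 25.000040150480345
0.024923919635403014
[ 0.48836062 -0.13568801  0.1704893 ] 0.024795091396927742
False [ 0.48794348 -0.13588674  0.15089069] [ 0.89110343 -0.33314552 -0.13216454]
24.1
```

View pics/w_drop2c.png

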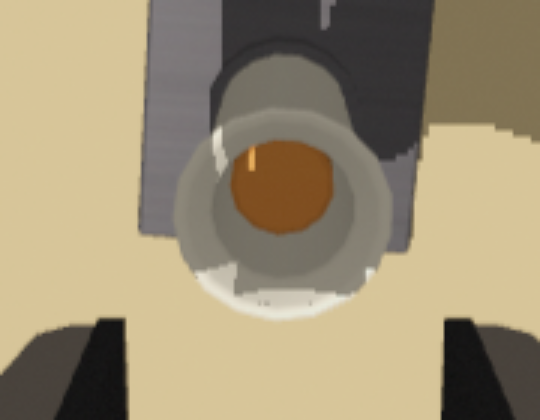

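Amber stands in the tube on top of blue, at crop (282,187). Now the rod.

```bash
python3 - <<'E'
from h import *
x,y=.5134,.1146
robot.gripper_to(.07); robot.move_ptp([x,y,.25],down(0)); robot.move_straight([x,y,.13]); robot.move_straight([x,y,.120],rate=.05)
print(robot.read_force(),robot.read_tcp_pos())
robot.gripper_to(.02,55); robot.pause(.2)
print(robot.read_gripper_width(),robot.read_grip_force(),robot.read_force(),robot.read_tcp_pos())
robot.move_straight([x,y,.20],rate=.08);print(robot.read_force())
robot.move_straight([x,y,.295]); im,m=grab("wrist","w_r1");print(robot.read_force())
robot.move_straight([.488,-.1357,.295]); robot.pause(.3); im,m=grab("wrist","w_r2"); 
cv2.imwrite("pics/w_r2c.png",im[100:420,140:500,::-1])
print(robot.read_force(),robot.read_tcp_pos(),robot.read_time(),robot.read_gripper_width())
E
```

```text
[ 0.07216193 -0.03573566 -0.0307055 ] [0.51325004 0.11469854 0.11989153]
0.027050667574773507 54.99531626701355 [ 0.38610281  0.19401455 -0.79217649] [0.51339026 0.1146212  0.12000553]
[ 0.23111157  0.64862038 -0.46867207]
[ 0.59544701 -1.01234577 -0.6684988 ]
[-0.7672005   0.0593098  -1.07492361] [ 0.488073   -0.13547424  0.29499717] 32.0083 0.027389227396575917
```

View pics/w_r2c.png

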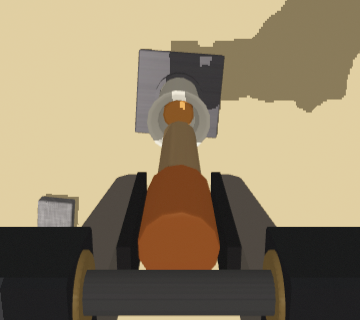

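The rod is held straight and lined up with the tube; its shaft foot at crop (178,128) points at the amber in the mouth at (178,112). Pressing slowly now.

```bash
python3 - <<'E'
from h import *
P=lambda z:[.488,-.1357,z]
print(robot.move_straight(P(.262),rate=.06,threshold=6),robot.read_tcp_pos())
f0=robot.read_force()[2]
s=robot.move_straight(P(.190),rate=.015,threshold=13)
print(s,robot.read_tcp_pos(),f0)
z=robot.read_tcp_pos()[2]
for i in range(8):
    robot.pause(.1); print(robot.read_time(),np.round(robot.read_force(),1),robot.read_tcp_pos()[2])
E
```

```text
False [ 0.48804229 -0.13595616  0.26202979]
True [ 0.48841909 -0.13584689  0.19932089] -0.244372544447223
36.4167 [0.2 1.1 4.5] 0.19933141446736738
36.5167 [-0.8  1.1  4.7] 0.19933558701098233
36.6167 [-1.   0.2  6.3] 0.1993448017460727
36.7167 [-0.3  0.2  4.9] 0.19933843245504412
36.8167 [-0.7  0.3  4. ] 0.19932705265260015
36.9167 [-0.8 -0.2  4.9] 0.19934081457771552
37.0167 [-0.3  0.3  5.9] 0.19934698835116987
37.1167 [-0.5 -0.6  5.4] 0.19932423515725164
```

```bash
python3 - <<'E'
from h import *
z=.1993
for i in range(14):
    z-=.0003
    robot.move_straight([.488,-.1357,z],rate=.01)
    robot.pause(.1)
    f=np.mean([robot.read_force()[2] for _ in range(3)])
    print(round(z,4),round(robot.read_tcp_pos()[2],5),round(f,1),robot.read_time())
    if f>15: break
for _ in range(8): robot.pause(.1); print(round(robot.read_force()[2],1))
E
```

```text
0.199 0.19933 7.5 37.4667
0.1987 0.1993 9.5 37.8167
0.1984 0.19927 12.2 38.1667
0.1981 0.19924 12.6 38.5167
0.1978 0.19921 15.7 38.8667
15.2
16.3
15.9
16.6
14.8
15.7
16.0
15.1
```

Solid: the commanded z went down 1.2 mm while the TCP stayed put, and 15–16 N was held for 0.8 s. Now I'll return the rod.

```bash
python3 - <<'E'
from h import *
robot.move_straight([.488,-.1357,.295],rate=.1); im,m=grab("wrist","w_a"); 
x,y=.5134,.1146
robot.move_straight([x,y,.295]); robot.pause(.2); robot.move_straight([x,y,.175],rate=.1); robot.pause(.2); print(robot.read_tcp_pos(),robot.read_force())
s=robot.move_straight([x,y,.1175],rate=.03,threshold=5)
print(s,robot.read_tcp_pos(),robot.read_force(),robot.read_time())
if robot.read_tcp_pos()[2]<.126:
    robot.gripper_to(.07); robot.pause(.3); robot.move_straight([x,y,.26],rate=.12)
    robot.move_straight([.488,-.06,.30]); im2,m=grab("wrist","w_b"); s,_=grab("scene","s_b")
    a=cv2.resize(np.hstack([im2,s])[:,:,::-1],(800,300)); cv2.imwrite("pics/end.png",a)
print(robot.read_time())
E
```

```text
[0.51359786 0.11476845 0.17536188] [-0.14797073  0.32414035 -1.0145829 ]
True [0.51353191 0.11462863 0.1199939 ] [-1.33487854  0.14680948  4.43853368] 46.0833
49.9333
```

View pics/end.png

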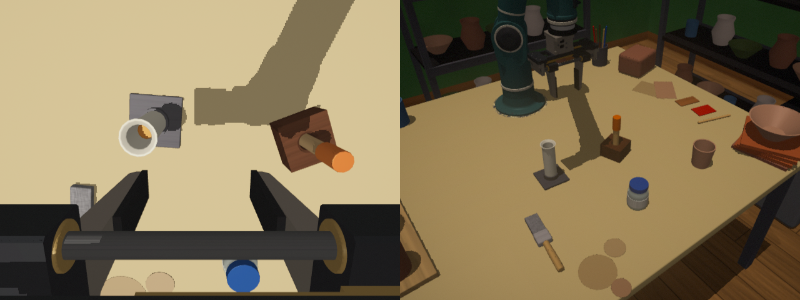

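The rod stands upright in its block at (330,155) on the left and (617,135) on the right. Amber shows deep in the tube at (145,129), and the bystanders haven't moved. It bottomed at TCP z = 0.120, the same as at pickup.

```bash
python3 -c "
from plant import robot
print(robot.sign_off())"
```

```text
the job is handed in; nothing more can be done
None
```

The job is handed in: blue then amber are in the tube and were pressed onto the stop with about 15–16 N for 0.8 s, the rod is back upright in its block, and the jar, cup and brush were left alone; the sign-off gave no verdict.

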